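# Fit the heated slide stage to the light base

## Task

Set up the light base for slide work: turn the black dust cap on the light exit anticlockwise to its stop so that its bayonet comes free, lift it out and stand it in the grey parts tray, wing grip up. Then pick up the heated slide stage, work it over the light base until its two hidden bores drop over the two locating pins, press it down against the sprung contacts until it sits flush on the base, and finish while still holding it pressed home, so that a colleague can tighten its clamp. Leave the other things on the bench undisturbed.

Things in the scene. Friction and masses are not known exactly. Their poses are not given: they have to be found in the camera images.
- seat (a point): Middle of the flat top of the white light base (fixed; 250 along its x, 210 along its y, top 55 above the bench). Its x axis runs from the base's front panel (dimmer knob, towards the robot) to its back, z up. The fitted stage lies exactly over this point with its axes parallel to these.
- light_exit (a point): Centre of the round light exit in the base's top face, 22 mm in front of the seat (x = -22 mm), same axes. Bayonet socket, bore 52 mm, release notches fore and aft on the base's x axis (small black marks). The cap lifts out only with its wing grip along the base's x axis within 15 degrees (the stop is 8 degrees beyond that line, anticlockwise); elsewhere an overhanging rim holds it down.
- cap_grip (a point): Where to grip the black dust cap: on its axis, in the wing grip, 28 mm above the underside of its flange. Wing 44 long (cap's x), 14 wide (y), from 5 to 33 mm above the flange's underside, white line on top. Axes turn with the cap, z up. Locked at the start: its x axis is turned 50 to 70 degrees clockwise (from above) from the base's x axis; it opens anticlockwise with little friction.
- tray_in (a point): Middle of the inner floor of the dark grey open parts tray (fixed, 170 x 130 mm outside, x along the long side, walls 4 thick, 22 high above the bench; inner floor 4 mm above the bench). Empty at the start.
- stage_grip (a point): Where to grip the heated slide stage: in its light grey drive housing, 36 mm above the stage's underside. The housing is 24 wide (x), 56 long (y), stands on the plate from 13 to 53 mm above the underside, its centre 18 mm behind the plate's centre (x = +18 mm). Axes turn with the stage: x from the window side to the bore side, z up.
- bore_l (a point): Mouth of the stage's left blind bore, in its underside, hidden from above: 12 mm in diameter, 10 mm deep, at x = 38, y = +50 mm from the plate's centre (20 mm behind and 50 mm left of the grip point, 36 mm below it).
- bore_r (a point): Mouth of the right blind bore, as the left one but at y = -50 mm.
- pin_l (a point): Foot of the left locating pin on the base's top face, at x = 38, y = +50 mm from the seat: bright steel, 9 mm in diameter, 9 mm tall, its top 4 mm taper to a 3 mm tip. It enters bore_l.
- pin_r (a point): Foot of the right locating pin, at x = 38, y = -50 mm from the seat. It enters bore_r.
- contact_l (a joint): Left pair of sprung brass contacts in the base's top, at x = 18, y = +38 mm from the seat (under the housing): 0 = up, 3 mm proud of the top face; 0.003 m = flush. Both pairs together take 7 N before they give and 12 N when flush: the stage's weight alone leaves it 3 mm proud, and 6 to 9 N of push brings it home.
- contact_r (a joint): Right pair of sprung contacts, at y = -38 mm, the same.
- stage: The heated slide stage, about 0.5 kg, loose, lying right way up on the fixed blue mat (underside 4 mm above the bench). Dark plate 116 (x) x 150 (y) x 13 mm; origin at the centre of its underside, axes as stage_grip. Low rails run along y from the housing; a black double knob (y = -61 mm) reaches 51 mm above the underside; round white window in front.
- cap: The dust cap itself, about 80 g; origin on its axis at the underside of the flange (68 mm in diameter, 5 thick), which lies on the base's top face; below the flange a round foot 49 mm in diameter, 11 mm deep, with two bayonet lugs on the cap's x axis, 1.5 mm of play. Axes as cap_grip.
- oil: Bystander: amber immersion-oil bottle, 30 mm in diameter, 70 tall, standing; origin under its centre.
- dish: Bystander: clear lidded dish, 63 mm in diameter, 19 tall; origin under its centre.
- coverslips: Bystander: clear cover-slip box 55 x 55 x 18 mm; origin under its centre.
- slidebox: Bystander: blue slide box 85 x 165 x 35 mm; origin under its centre.
- blower: Bystander: red rubber dust blower, 52 mm in diameter, 95 tall, standing nozzle up; origin under its centre.
- objective: Bystander: steel microscope objective with a yellow band, 28 mm in diameter, 46 tall, standing; origin under its centre.
- tablet: Bystander: tablet computer lying flat, 175 x 250 x 7 mm; origin under its centre.
There are look-alikes about, which are no part of the job. What is meant by the cap is not blue, and is the smaller of those in its own colour.

How it is judged:
On the way, in this order (a step that is already met when the one before it is completed fails the run):
1. the dust cap is turned free and lifted out (z of cap in the frame of light_exit above 0.02 m), for 0.1 s.
2. the dust cap lies in the parts tray, let go (horizontal distance between cap and tray_in below 0.06 m and height (world z) of cap below 0.025 m and contact force between cap and the fingers below 0.1 N), for 0.2 s.
3. the stage has dropped over both locating pins (horizontal distance between bore_l and pin_l below 0.003 m and horizontal distance between bore_r and pin_r below 0.003 m and z of each of bore_l, bore_r in the frame of seat below 0.005 m), for 0.1 s.
At the end, for the whole second after the job is handed in: both bores over their pins within 3 mm, the stage's underside within 1.3 mm of the base's top and level, both contact pairs pressed in over 1.8 mm, the fingers still on the stage (over 3 N), at rest; the cap upright in the tray (within 60 mm of its middle), let go (all of step 2 and horizontal distance between bore_l and pin_l below 0.003 m and horizontal distance between bore_r and pin_r below 0.003 m and z of each of bore_l, bore_r in the frame of seat below 0.0013 m and angle between stage's own z axis and vertical below 0.03 rad and value of joint each of contact_l, contact_r above 0.0018 m and contact force between the fingers and stage above 3 N and linear speed of stage below 0.01 m/s and angle between cap's own z axis and vertical below 0.3 rad); the arm keeps its last pose, push and grip.
It fails at once if a bystander is shifted by more than 30 mm or knocked over (distance of any of oil, dish, coverslips, slidebox, blower, objective, tablet from where it was at the start of the episode above 0.03 m or angle between any of oil, blower, objective's own z axis and vertical above 0.5 rad).
It also fails if it takes over 51 s, if anything falls off the work surface, if the arm or the gripper's body presses on something with over 40 N, if the wrist force passes 120 N, or if a joint passes its speed limit or range.

## Robot

A 6-joint arm with a two-finger parallel gripper is mounted at the origin on the work surface. World frame = base frame: x ahead of the robot, y to its left, z up, the work surface at z = 0. Lengths are in m, angles in rad, forces in N, time in s.
With the tool pointing down it reaches from about 0.425 to 0.95 m from the base axis. Payload 3.5 kg.
Tool frame: the origin (TCP) lies between the finger pads; the fingertips stand 19 mm ahead of it and the grasp point (between the pads) is the TCP; y points along the fingers, z is the direction in which the jaws open and shut, and the axes are right-handed (so a half turn about y gives the same grasp; the last joint's range is limited). The gripper opens to 85 mm and grips with 20 to 120 N. Pads are 22 mm wide; open, the fingers measure 114 mm over their backs; the gripper's body (76 mm by 85 mm) begins 54 mm behind the grasp point. The pads swing forward as they close: fully open they stand 13 mm farther back than shut.
Start: joints at [-1.348, 0.286, 1.577, -0, 1.279, -0.15], TCP at [0.246, -0.629, 0.25] pointing down, gripper open.
Joint ranges: [-2.77, 2.77], [-0.9, 2.22], [0.21, 2.48], [-1.53, 4.67], [0.24, 2.81], [-2.84, 2.84]. Speed limits (rad/s): [2.79, 2.79, 3.14, 3.14, 3.14, 3.14].

## Interface

Orientations are given as a unit quaternion [x, y, z, w].
In Python, from plant import get_state, read_camera, camera_model, sign_off gives the robot as it stands.
- The arm moves only by the tool carry_out, never from a script. Its argument "moves" is a list of rows, each a list of 7 numbers: the turn, a rotation vector about the tool's x, y, z in rad, then the shift along the tool's x, y, z in m, then the closure, from -1 (fully open) to 1 (shut). In form: [[wx, wy, wz, dx, dy, dz, jaw], ...]. A call has 1 to 10 rows; each row shifts and turns the commanded pose from where the row before left it, along the tool's axes as they then stand; what a row does not reach is not made up. A row lasts 1/8 s, in which the tool goes at most 62.5 mm and 10.7 degrees, less where a joint would pass 70% of its speed; a pose out of reach is approached as far as the arm can. A call is refused whole if a number of a shift passes 0.0625 or a number of a turn 0.188, either way. A call with a gripper value outside its range is refused whole. The fingers move at their own pace and stop on an object; "squeeze" is the grip in N (left out, the last holds). Time passes only in rows, so rows that do not move let the fingers close. It gives the time, the measured TCP pose, the force and the opening at its end, in the units of the state.
- get_state(): the state, without advancing time (a new reading comes with each control period).
- read_camera(name): name is "side" or "top" or "wrist"; returns the picture (480x640x3 uint8, blue, green, red); there is no depth.
- camera_model(name): a dict with "camera_matrix" (3x3 intrinsics, pixels), "pose" (4x4, takes a point from camera to world coordinates). Camera axes: x right, y down, z forward; pixel columns grow to the right and rows downward; lengths in m; the calibration is good to about 2 mm. A picture is of the moment at which its call begins: read the wrist's pose just before it. camera_model takes no time and is no camera call; for the wrist camera it gives the pose at the moment of the call.
- sign_off(): hands the job in, once; it reports no verdict.
The state is a dict: "time": time; "qpos": joint angles; "dq": joint speeds; "joint_efforts": joint torques, N m; "eef_pos": TCP position; "tcp_rot": TCP orientation; "contact_force": force on the tool from outside, world axes, zero at the start; "wrist_torque": the same for the moment, N m; "opening": opening from 0.0 (shut) to 1.0 (fully open).
Only numpy, scipy, OpenCV 4.12 (cv2) and the standard library are available. Lean on these libraries where they do the work, as an engineer would, in place of code of your own. Each camera call takes 0.05 s, during which the arm holds its last target. There are 200 camera calls.

## Working session

There is one attempt and no reset: what is moved stays moved. The work goes in short steps, Python scripts to look and compute and a tool call to move; the robot and the scene stay as the last step left them, time stands still between calls to the robot, and variables do not carry over. Pictures are saved under pics/ and viewed, about 8 in all and at most 12, crops included, and the job is handed in when it is done.

Besides the shell and the picture viewer there is one more tool, called after "Call:" as a command line: name --pt "numbers of a row" for each row, then --argument value for the rest. carry_out: Moves the arm, as the interface text tells. Its arguments: {"type":"object","properties":{"moves":{"type":"array","items":{"type":"array","items":{"type":"number"}}},"squeeze":{"type":"number"}},"required":["moves"]}

```bash
mkdir -p pics; ls; python3 - <<'E'
from plant import *
import cv2,numpy as np
s=get_state();print(s)
for n in("top","side"):
    cv2.imwrite(f"pics/{n}0.png",read_camera(n));m=camera_model(n);print(n,np.round(m["camera_matrix"],1).tolist(),np.round(m["pose"],4).tolist())
E
```

```text
pics
{'time': 0.0, 'qpos': array([-1.34799923e+00,  2.87206772e-01,  1.57821717e+00, -8.58043394e-06,
        1.27856658e+00, -1.50008109e-01]), 'dq': array([-0.00069763,  0.00036409, -0.00035202,  0.00041494, -0.00202636,
        0.00070462]), 'joint_efforts': array([ 3.17102581e-05, -4.05979657e+01, -2.92626590e+01, -1.47771848e-04,
        5.78848514e-03,  1.41648208e-06]), 'eef_pos': array([ 0.2457366 , -0.62801253,  0.24889796]), 'tcp_rot': array([-0.1310791 ,  0.69570421, -0.69401   ,  0.1310116 ]), 'contact_force': array([ 0.05709586,  0.64967786, -0.56128738]), 'wrist_torque': array([0.03829336, 0.05200624, 0.02849018]), 'opening': 1.0018940047418066}
top [[477.9, 0.0, 315.5], [0.0, 477.9, 249.4], [0.0, 0.0, 1.0]] [[-0.0036, -0.9978, 0.0666, 0.4594], [-0.9999, 0.0043, 0.0097, 0.0097], [-0.01, -0.0666, -0.9977, 1.6991], [0.0, 0.0, 0.0, 1.0]]
side [[471.3, 0.0, 316.6], [0.0, 471.3, 243.5], [0.0, 0.0, 1.0]] [[-0.921, -0.2877, 0.2628, 0.2406], [-0.3893, 0.6541, -0.6486, 0.8727], [0.0147, -0.6996, -0.7144, 1.0105], [0.0, 0.0, 0.0, 1.0]]
```

View pics/top0.png

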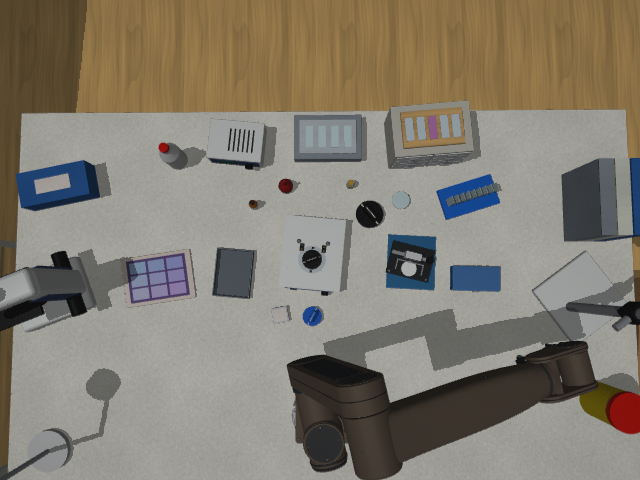

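View pics/side0.png

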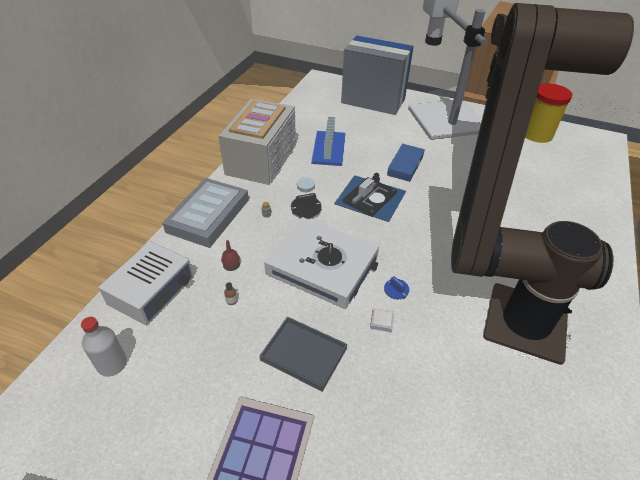

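Top view: the light base is at about (315,253), with the small black cap at (312,258). The tray is at (234,272), the stage on its mat at (411,260), the larger black look-alike at (370,213) and the blue one at (312,315). Next I'll get rough positions and a zoomed crop.

```bash
cat > h.py <<'E'
from plant import *
import cv2,numpy as np
from scipy.spatial.transform import Rotation as R
def onplane(m,uv,z):
    K=np.array(m["camera_matrix"]);T=np.array(m["pose"])
    uv=np.atleast_2d(np.array(uv,float))
    d=(T[:3,:3]@np.linalg.inv(K)@np.c_[uv,np.ones(len(uv))].T).T
    o=T[:3,3];return o+d*((z-o[2])/d[:,2])[:,None]
def proj(m,p):
    K=np.array(m["camera_matrix"]);T=np.array(m["pose"])
    c=(np.atleast_2d(p)-T[:3,3])@T[:3,:3];q=c@K.T;return q[:,:2]/q[:,2:]
def blobs(mask,amin=30):
    cs,_=cv2.findContours(mask.astype(np.uint8),cv2.RETR_EXTERNAL,cv2.CHAIN_APPROX_NONE)
    return sorted([c for c in cs if cv2.contourArea(c)>amin],key=cv2.contourArea,reverse=True)
def rect(m,c,z):
    P=onplane(m,c[:,0,:],z)[:,:2].astype(np.float32)
    return cv2.minAreaRect(P*1000)
E
python3 - <<'E'
from h import *
im=cv2.imread("pics/top0.png");m=camera_model("top")
g=cv2.cvtColor(im,cv2.COLOR_BGR2HSV)
def roi(mask,x0,y0,x1,y1):
    o=np.zeros(mask.shape,bool);o[y0:y1,x0:x1]=mask[y0:y1,x0:x1];return o
V=g[...,2];S=g[...,1]
print("base V",im[225,295],im[240,270],"tray",im[270,234],"stage",im[270,395], im[282,410])
for c in blobs(roi((V>212),270,205,365,300))[:2]: print("base",rect(m,c,.055))
for c in blobs(roi(V<120,205,240,262,305))[:2]: print("tray",rect(m,c,.022))
for c in blobs(roi(V<70,297,240,330,275))[:3]: print("cap",rect(m,c,.06))
for c in blobs(roi((S>120)&(g[...,0]>95)&(g[...,0]<125),380,225,442,295))[:2]: print("mat",rect(m,c,.004))
for c in blobs(roi(V<70,385,235,436,285))[:2]: print("plate",rect(m,c,.017))
cv2.imwrite("pics/c1.png",cv2.resize(im[205:300,205:445],(800,317),interpolation=cv2.INTER_CUBIC))
E
```

```text
base V [164 166 163] [159 166 166] tray [84 78 72] stage [33 31 30] [106  74  35]
tray ((490.8111572265625, 311.1953125), (143.49179077148438, 172.36099243164062), 84.5598373413086)
cap ((535.9124145507812, 39.41168975830078), (65.25641632080078, 61.85418701171875), 89.75487518310547)
mat ((496.39910888671875, -309.01068115234375), (167.6347198486328, 124.588623046875), 87.07530975341797)
mat ((579.7069091796875, -314.7044982910156), (167.42137145996094, 85.43522644042969), 89.73640441894531)
plate ((529.8641967773438, -307.7513122558594), (155.0718536376953, 117.9510498046875), 75.77841186523438)
```

View pics/c1.png

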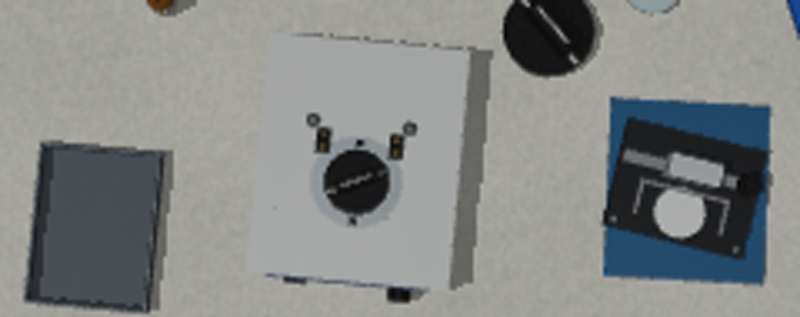

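Crop (scale 3.33): the cap line runs (330,190)–(388,172), with the notches at (360,143) and (352,221). The pins are at (313,120) and (410,129). The stage is turned about −14°, with its housing at (697,168).

```bash
cat >> h.py <<'E'
def tool():
    s=get_state();T=np.eye(4);T[:3,:3]=R.from_quat(s["tcp_rot"]).as_matrix();T[:3,3]=s["eef_pos"];return s,T
def go(p,jawyaw=None):
    """shift in tool axes, and turn about tool y, to reach p with jaw axis (tool z) at jawyaw (deg, mod 180)"""
    s,T=tool();d=T[:3,:3].T@(np.array(p)-T[:3,3]);y=np.degrees(np.arctan2(T[1,2],T[0,2]))
    w=None if jawyaw is None else -np.radians((jawyaw-y+90)%180-90)
    print("t",round(s["time"],2),"pos",np.round(T[:3,3],4),"jawyaw",round(y,2),"tilt",np.round(T[2,:3],4),"F",np.round(s["contact_force"],1),"q",np.round(s["qpos"],2))
    print("  shift tool",np.round(d,4),"|d|",round(float(np.linalg.norm(d)),4),"wy",None if w is None else round(float(w),4))
E
python3 - <<'E'
from h import *
m=camera_model("top");s,T=tool()
W=np.linalg.inv(T)@np.array(camera_model("wrist")["pose"]);print(np.round(W,3).tolist(),np.round(camera_model("wrist")["camera_matrix"],0).tolist())
f=lambda u,v,z:onplane(m,[[205+u/3.333,205+v/3.333]],z)[0]
for n,a in dict(cap=(356,181,.075),pl=(313,120,.06),pr=(410,129,.06),n1=(360,143,.055),n2=(352,221,.055),house=(697,168,.057),ca=(330,190,.088),cb=(388,172,.088)).items(): print(n,np.round(f(*a),4))
print(np.round(T,3).tolist())
go([.536,.035,.30],0)
E
```

```text
[[0.0, 0.947, 0.321, -0.082], [-0.0, -0.321, 0.947, -0.123], [1.0, -0.0, 0.0, -0.0], [0.0, 0.0, 0.0, 1.0]] [[349.0, 0.0, 323.0], [0.0, 349.0, 239.0], [0.0, 0.0, 1.0]]
cap [0.5341 0.0381 0.075 ]
pl [0.5981 0.0826 0.06  ]
pr [ 0.5883 -0.0176  0.06  ]
n1 [0.5744 0.0342 0.055 ]
n2 [0.4938 0.0427 0.055 ]
house [ 0.5469 -0.313   0.057 ]
ca [0.5245 0.0642 0.088 ]
cb [0.5425 0.0054 0.088 ]
[[-0.931, -0.001, 0.364, 0.246], [-0.364, 0.002, -0.931, -0.628], [-0.0, -1.0, -0.002, 0.249], [0.0, 0.0, 0.0, 1.0]]
t 0.1 pos [ 0.2458 -0.6281  0.2491] jawyaw -68.64 tilt [-3.0e-04 -1.0e+00 -2.2e-03] F [-0.3 -0.2  0.3] q [-1.35  0.29  1.58 -0.    1.28 -0.15]
  shift tool [-0.5118 -0.0497 -0.5119] |d| 0.7256 wy -1.198
```

Call:
carry_out --pt "0 0 0 -0.0427 0.0025 -0.0427 -1" --pt "0 0 0 -0.0427 0.0025 -0.0427 -1" --pt "0 0 0 -0.0427 0.0025 -0.0427 -1" --pt "0 0 0 -0.0427 0.0025 -0.0427 -1" --pt "0 0 0 -0.0427 0.0025 -0.0427 -1" --pt "0 0 0 -0.0427 0.0025 -0.0427 -1" --pt "0 0 0 -0.0427 0.0025 -0.0427 -1" --pt "0 0 0 -0.0427 0.0025 -0.0427 -1" --pt "0 0 0 -0.0427 0.0025 -0.0427 -1" --pt "0 0 0 -0.0427 0.0025 -0.0427 -1"

```text
time: 1.35
eef_pos: [0.4883, -0.0735, 0.2251]
tcp_rot: [0.131, -0.695, 0.695, -0.131]
contact_force: [0.8, -0.5, -0.3]
opening: 1.003
```

Call:
carry_out --pt "0 0 0 -0.0427 0.0025 -0.0427 -1" --pt "0 0 0 -0.0427 0.0025 -0.0427 -1" --pt "0 -0.1865 0 0 0 0 -1" --pt "0 -0.1865 0 0 0 0 -1" --pt "0 -0.1865 0 0 0 0 -1" --pt "0 -0.1865 0 0 0 0 -1" --pt "0 -0.1865 0 0 0 0 -1" --pt "0 -0.1865 0 0 0 0 -1" --pt "0 -0.1865 0 0 0 0 -1" --pt "0 -0.1865 0 0 0 0 -1"

```text
time: 2.6
eef_pos: [0.5361, 0.0353, 0.2198]
tcp_rot: [0.569, -0.42, 0.419, -0.569]
contact_force: [0.8, -0.9, 1.1]
opening: 1.003
```

```bash
python3 - <<'E'
from h import *
go([.535,.036,.2],17)
m=camera_model("wrist");im=read_camera("wrist");cv2.imwrite("pics/w1.png",im);np.save("w1.npy",[m["camera_matrix"].tolist()+[[0,0,0]],np.array(m["pose"]).tolist()] if 0 else np.array(m["pose"]))
E
```

```text
t 2.6 pos [0.5361 0.0353 0.2198] jawyaw 17.2 tilt [-5.e-04 -1.e+00 -1.e-03] F [ 0.8 -0.9  1.1] q [-0.12  0.01  1.94 -0.    1.19 -0.42]
  shift tool [-0.001   0.0198 -0.0008] |d| 0.0198 wy 0.0034
```

View pics/w1.png

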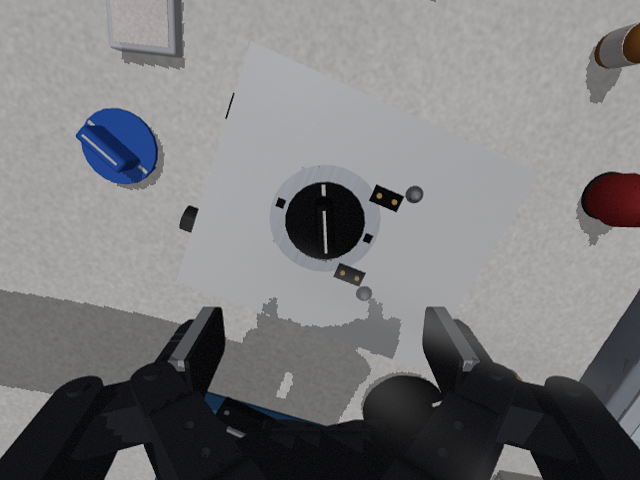

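Wrist view: the cap disc is centred near (325,220) with its line from (323,185) to (325,252). The notches are at (280,203) and (368,239), and the pins at (414,194) and (363,293). Now I'll measure the seat frame and cap.

```bash
python3 - <<'E'
from h import *
im=cv2.imread("pics/w1.png");m=dict(camera_matrix=camera_model("wrist")["camera_matrix"],pose=np.load("w1.npy"))
g=cv2.cvtColor(im,cv2.COLOR_BGR2GRAY)
def near(u,v,r,lo,hi,amin=8):
    M=np.zeros(g.shape,bool);M[v-r:v+r,u-r:u+r]=((g>=lo)&(g<hi))[v-r:v+r,u-r:u+r]
    c=blobs(M,amin)[0];return c,cv2.minEnclosingCircle(c),cv2.minAreaRect(c)
for u,v in((414,194),(363,293)): print(g[v-9:v+10:3,u-9:u+10:3].tolist())
P={}
for n,(u,v,z,hi) in dict(n1=(280,203,.055,70),n2=(368,239,.055,70),pl=(414,194,.0585,140),pr=(363,293,.0585,140)).items():
    c,e,r=near(u,v,13,0,hi);P[n]=onplane(m,[r[0]],z)[0];print(n,r[0],e[1],np.round(P[n],4))
print("n2-n1",P["n2"]-P["n1"],"pl-pr",P["pl"]-P["pr"],np.linalg.norm(P["pl"]-P["pr"]))
c,e,r=near(325,220,45,0,60,500);print("cap",e,onplane(m,[e[0]],.060),onplane(m,[r[0]],.06))
L=onplane(m,[[323,185],[325,252]],.088);print("line",np.round(L,4),np.degrees(np.arctan2(*(L[1]-L[0])[[1,0]])))
M=np.zeros(g.shape,bool);M[182:256,316:332]=(g>130)[182:256,316:332]
for c in blobs(M,5): 
    print(cv2.contourArea(c),c.reshape(-1,2).min(0),c.reshape(-1,2).max(0))
E
```

```text
[[164, 164, 169, 136, 157, 165, 164], [164, 113, 58, 59, 59, 77, 165], [163, 58, 68, 87, 89, 58, 141], [116, 60, 78, 106, 108, 86, 128], [152, 58, 74, 95, 117, 72, 164], [166, 51, 32, 59, 51, 115, 164], [163, 165, 154, 133, 159, 164, 163]]
[[68, 61, 131, 161, 162, 161, 161], [160, 163, 91, 80, 79, 142, 161], [160, 86, 88, 95, 94, 84, 164], [161, 87, 96, 111, 109, 86, 147], [160, 86, 99, 118, 113, 89, 163], [159, 161, 94, 102, 100, 113, 117], [159, 159, 160, 160, 161, 117, 120]]
n1 (289.0, 207.0) 8.544103622436523 [0.5038 0.0396 0.055 ]
n2 (359.0, 235.5) 10.30786418914795 [0.5687 0.0331 0.055 ]
pl (412.0, 194.0) 12.215039253234863 [0.598  0.0812 0.0585]
pr (363.1341247558594, 292.2073059082031) 17.67776870727539 [ 0.5893 -0.016   0.0585]
n2-n1 [ 0.06485993 -0.00649357  0.        ] pl-pr [0.00870752 0.09719223 0.        ] 0.09758150290801762
cap ((324.4052734375, 220.2578887939453), 39.68966293334961) [[0.535479   0.03871743 0.06      ]] [[0.53575418 0.03880978 0.06      ]]
line [[0.5242 0.0715 0.088 ]
 [0.5412 0.0217 0.088 ]] -71.13776520952665
46.0 [323 211] [326 252]
18.0 [322 185] [324 194]
```

```bash
python3 - <<'E'
from h import *
m=dict(camera_matrix=camera_model("wrist")["camera_matrix"],pose=np.load("w1.npy"))
print("wing",onplane(m,[[323.5,211],[324.5,231.5],[325.5,252]],.088))
p=onplane(m,[[414.3,194],[363.5,293.2]],.0585);print(p,np.linalg.norm(p[0]-p[1]),np.degrees(np.arctan2(*(p[0]-p[1])[[1,0]]))-90)
n=onplane(m,[[280.5,203.3],[368,238.7]],.055);print(n.mean(0),np.degrees(np.arctan2(*(n[1]-n[0])[[1,0]])))
go([.5355,.0385,.083],18.5)
E
```

```text
wing [[0.5303119  0.05289931 0.088     ]
 [0.53581851 0.03768839 0.088     ]
 [0.54154734 0.02186363 0.088     ]]
[[ 0.59982695  0.08171463  0.0585    ]
 [ 0.58995626 -0.01688969  0.0585    ]] 0.0990971429612967 -5.716492908515832
[0.53665176 0.03664432 0.055     ] -5.580551974611429
t 2.65 pos [0.5361 0.0353 0.2197] jawyaw 17.42 tilt [-4.e-04 -1.e+00 -1.e-03] F [-0.1 -0.1  1.2] q [-0.12  0.01  1.94 -0.    1.19 -0.43]
  shift tool [-0.0032  0.1367  0.0006] |d| 0.1368 wy -0.0188
```

Call:
carry_out --pt "0 -0.019 0 0 0 0 -1" --pt "0 0 0 -0.0025 0.05 0.0004 -1" --pt "0 0 0 0 0.05 0 -1" --pt "0 0 0 0 0.0367 0 -1" --pt "0 0 0 0 0 0 -1" --pt "0 0 0 0 0 0 1" --pt "0 0 0 0 0 0 1" --pt "0 0 0 0 0 0 1" --pt "0 0 0 0 0 0 1" --pt "0 0 0 0 0 0 1" --squeeze 40

```text
time: 3.9
eef_pos: [0.5369, 0.0377, 0.0847]
tcp_rot: [-0.571, 0.415, -0.417, 0.572]
contact_force: [-0.2, 0.3, 4.1]
opening: 0.151
```

```bash
python3 - <<'E'
from h import *
go([.5358,.0378,.083],84.4)
print(get_state()["opening"],get_state()["wrist_torque"])
E
```

```text
t 3.9 pos [0.5369 0.0377 0.0847] jawyaw 17.93 tilt [ 8.0e-04 -1.0e+00  1.8e-03] F [-0.2  0.3  4.1] q [-0.12  0.19  2.03  0.    0.92 -0.43]
  shift tool [-0.0005  0.0017 -0.001 ] |d| 0.002 wy -1.16
0.15065467669540897 [-0.00373459  0.02668929  0.01355795]
```

Call:
carry_out --pt "0 -0.15 0 0 0 0 1" --pt "0 -0.15 0 0 0 0 1" --pt "0 -0.15 0 0 0 0 1" --pt "0 -0.15 0 0 0 0 1" --pt "0 -0.15 0 0 0 0 1" --pt "0 -0.15 0 0 0 0 1" --pt "0 -0.15 0 0 0 0 1" --pt "0 -0.15 0 0 0 0 1" --pt "0 0 0 0 0 0 1"

```text
time: 5.03
eef_pos: [0.537, 0.0376, 0.0847]
tcp_rot: [0.707, -0.02, 0.022, -0.707]
contact_force: [-0.8, 1.1, 5.9]
opening: 0.153
```

```bash
python3 - <<'E'
from h import *
go([.5358,.0378,.16],84.4)
print(get_state()["opening"],get_state()["wrist_torque"])
E
```

```text
t 5.03 pos [0.537  0.0376 0.0847] jawyaw 86.6 tilt [ 2.2e-03 -1.0e+00 -1.0e-04] F [-0.8  1.1  5.9] q [-0.12  0.19  2.03  0.    0.92 -1.63]
  shift tool [-0.0011 -0.0753  0.0001] |d| 0.0753 wy 0.0385
0.15275535534616572 [ 0.02001876 -0.02464202  0.04779231]
```

Call:
carry_out --pt "0 -0.05 0 0 0 0 1" --pt "0 0 0 0 -0.01 0 1" --pt "0 0 0 0 -0.015 0 1" --pt "0 0 0 0 -0.025 0 1" --pt "0 0 0 0 -0.04 0 1" --pt "0 0 0 0 -0.04 0 1" --pt "0 0 0 0 0 0 1"

```text
time: 5.9
eef_pos: [0.5383, 0.0375, 0.2186]
tcp_rot: [0.707, 0.0, 0.006, -0.707]
contact_force: [-0.1, 0.1, -0.6]
opening: 0.158
```

```bash
python3 - <<'E'
from h import *
go([.491,.311,.10],84.56+90 if 0 else None)
print(get_state()["opening"])
m=camera_model("wrist");cv2.imwrite("pics/w2.png",read_camera("wrist"));np.save("w2.npy",m["pose"])
E
```

```text
t 5.9 pos [0.5383 0.0375 0.2186] jawyaw 89.49 tilt [ 0.009 -1.    -0.001] F [-0.1  0.1 -0.6] q [-0.12  0.01  1.94 -0.    1.18 -1.68]
  shift tool [-0.0508  0.1179  0.2732] |d| 0.3018 wy None
0.15758004122655153
```

View pics/w2.png

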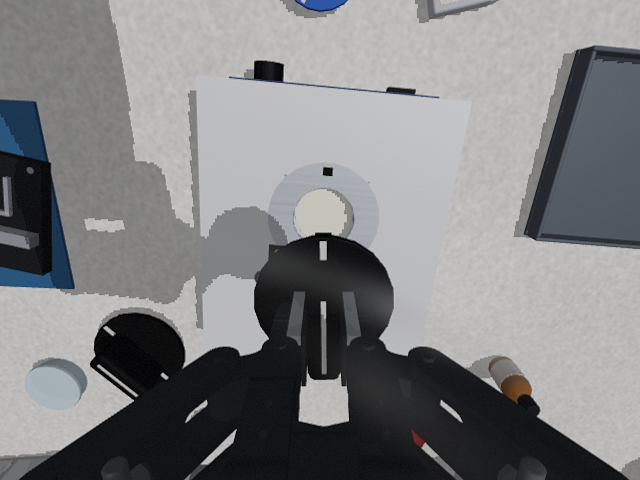

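Cap is out: it's held upright in the jaws, with the open exit at (322,215) and the tray on the right. Taking it to the tray.

Call:
carry_out --pt "0 0 0 -0.0102 0 0.0546 1" --pt "0 0 0 -0.0102 0 0.0546 1" --pt "0 0 0 -0.0102 0 0.0546 1" --pt "0 0 0 -0.0102 0 0.0546 1" --pt "0 0 0 -0.0102 0 0.0546 1" --pt "0 0 0 0 0 0 1" --pt "0 0 0 0 0.055 0 1" --pt "0 0 0 0 0.055 0 1" --pt "0 0 0 0 0.04 0 1" --pt "0 0 0 0 0 0 1"

```text
time: 7.2
eef_pos: [0.4834, 0.3086, 0.0585]
tcp_rot: [0.709, -0.007, -0.001, -0.705]
contact_force: [0.1, -0.2, -0.0]
opening: 0.157
```

```bash
python3 - <<'E'
from h import *
go([.491,.311,.0465])
E
```

```text
t 7.2 pos [0.4834 0.3086 0.0585] jawyaw 89.48 tilt [-0.0107 -0.9999 -0.0048] F [ 0.1 -0.2 -0. ] q [ 0.39  0.31  1.94 -0.    0.91 -1.17]
  shift tool [0.0077 0.0119 0.0025] |d| 0.0144 wy None
```

Call:
carry_out --pt "0 0 0 0.006 0.007 0.002 1" --pt "0 0 0 0 0.006 0 1" --pt "0 0 0 0 0 0 1" --pt "0 0 0 0 0 0 0.2" --pt "0 0 0 0 0 0 0" --pt "0 0 0 0 0 0 0" --pt "0 0 0 0 -0.02 0 0" --pt "0 0 0 0 -0.05 0 0" --pt "0 0 0 0 -0.06 0 0" --pt "0 0 0 0 -0.06 0 -1"

```text
time: 8.45
eef_pos: [0.493, 0.313, 0.2441]
tcp_rot: [-0.707, 0.002, -0.003, 0.707]
contact_force: [1.2, 0.6, -1.3]
opening: 0.697
```

```bash
python3 - <<'E'
from h import *
go([.547,-.313,.21],-13.6)
m=camera_model("wrist");cv2.imwrite("pics/w3.png",read_camera("wrist"));np.save("w3.npy",m["pose"])
E
```

```text
t 8.45 pos [0.493  0.313  0.2441] jawyaw 89.56 tilt [ 1.5e-03 -1.0e+00  6.0e-04] F [ 1.2  0.6 -1.3] q [ 0.39  0.09  1.81  0.    1.24 -1.17]
  shift tool [ 0.0588  0.0338 -0.6256] |d| 0.6293 wy -1.3412
```

View pics/w3.png

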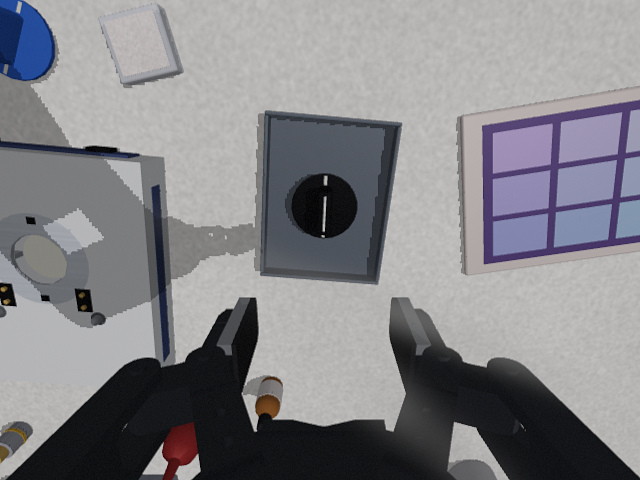

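The cap stands upright in the middle of the tray, at about (324,205), wing grip up. On to the stage.

Call:
carry_out --pt "0 0 0 0.0053 0.003 -0.0569 -1" --pt "0 0 0 0.0053 0.003 -0.0569 -1" --pt "0 0 0 0.0053 0.003 -0.0569 -1" --pt "0 0 0 0.0053 0.003 -0.0569 -1" --pt "0 0 0 0.0053 0.003 -0.0569 -1" --pt "0 0 0 0.0053 0.003 -0.0569 -1" --pt "0 0 0 0.0053 0.003 -0.0569 -1" --pt "0 0 0 0.0053 0.003 -0.0569 -1" --pt "0 0 0 0.0053 0.003 -0.0569 -1" --pt "0 0 0 0.0053 0.003 -0.0569 -1"

```text
time: 9.75
eef_pos: [0.5419, -0.2584, 0.2121]
tcp_rot: [0.707, -0.002, 0.004, -0.707]
contact_force: [0.5, 0.4, -0.3]
opening: 0.999
```

Call:
carry_out --pt "0 0.18 0 0.0053 0.003 -0.0569 -1" --pt "0 0.18 0 0 0 0 -1" --pt "0 0.18 0 0 0 0 -1" --pt "0 0.18 0 0 0 0 -1" --pt "0 0.18 0 0 0 0 -1" --pt "0 0.18 0 0 0 0 -1" --pt "0 0.18 0 0 0 0 -1" --pt "0 0.18 0 0 0 0 -1" --pt "0 0.18 0 0 0 0 -1" --pt "0 0.18 0 0 0 0 -1"

```text
time: 11.0
eef_pos: [0.5468, -0.3134, 0.2091]
tcp_rot: [0.436, -0.556, 0.557, -0.436]
contact_force: [-0.4, 0.1, -0.0]
opening: 0.999
```

```bash
python3 - <<'E'
from h import *
go([.547,-.313,.21],-13.6)
m=camera_model("wrist");cv2.imwrite("pics/w4.png",read_camera("wrist"));np.save("w4.npy",m["pose"])
E
```

```text
t 11.0 pos [ 0.5468 -0.3134  0.2091] jawyaw -13.92 tilt [ 7.0e-04 -1.0e+00  1.5e-03] F [-0.4  0.1 -0. ] q [-0.68  0.22  1.73 -0.    1.19 -0.44]
  shift tool [-0.0004 -0.0009  0.0001] |d| 0.001 wy -0.0055
```

View pics/w4.png

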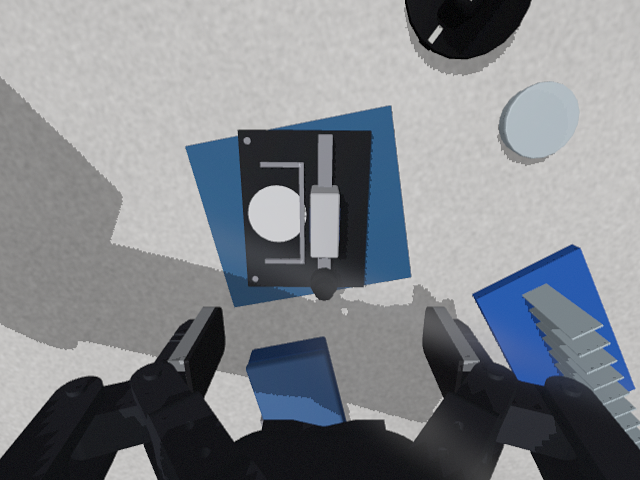

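The stage is well aligned in the view. The plate corners are at (238,130), (371,131), (364,286) and (249,287), with the housing top around (325,222). Measuring its pose.

```bash
python3 - <<'E'
from h import *
im=cv2.imread("pics/w4.png");m=dict(camera_matrix=camera_model("wrist")["camera_matrix"],pose=np.load("w4.npy"))
g=cv2.cvtColor(im,cv2.COLOR_BGR2GRAY)
b=im.astype(int)
M=np.zeros(g.shape,bool);M[120:275,225:385]=((g<55)&(b[...,0]-b[...,2]<25))[120:275,225:385]
c=blobs(cv2.morphologyEx(M.astype(np.uint8),cv2.MORPH_CLOSE,np.ones((15,15))),500)[0]
# edges: left/right lines by row extremes, top line by column extremes
pts=c[:,0,:]
def line(sel):
    P=onplane(m,sel,.017)[:,:2].astype(np.float32);v=cv2.fitLine(P,cv2.DIST_HUBER,0,.01,.01).ravel();return v
rows=range(150,262,3)
L=line([(pts[pts[:,1]==r,0].min(),r) for r in rows if (pts[:,1]==r).any()])
Rr=line([(pts[pts[:,1]==r,0].max()+1,r) for r in rows if (pts[:,1]==r).any()])
tp=line([(q,pts[pts[:,0]==q,1].min()) for q in range(255,360,3) if (pts[:,0]==q).any()])
for n,v in(("L",L),("R",Rr),("top",tp)): print(n,np.round(v[2:],4),round(float(np.degrees(np.arctan2(v[1],v[0]))),2))
def inter(a,b): 
    s=np.linalg.solve(np.c_[a[:2],-b[:2]],b[2:]-a[2:]);return a[2:]+s[0]*a[:2]
A,B=inter(L,tp),inter(Rr,tp);print("corners",A,B,np.linalg.norm(A-B))
# housing top
M=np.zeros(g.shape,bool);M[160:275,305:345]=(g>150)[160:275,305:345]
for c in blobs(M,40): print("bright",cv2.contourArea(c),cv2.boundingRect(c),rect(m,c,.057))
print(g[222,300:350].tolist());print(g[180:265:2,325].tolist())
E
```

```text
L [ 0.48   -0.2737] 75.49
R [ 0.5884 -0.3162] 75.57
top [ 0.5484 -0.2371] -14.66
corners [ 0.49318674 -0.22266804] [ 0.60499704 -0.25190902] 0.11557066
bright 1669.5 (311, 193, 28, 65) ((547.7200927734375, -313.12750244140625), (55.06719970703125, 22.208660125732422), 75.40995025634766)
[137, 141, 144, 143, 125, 82, 29, 33, 29, 50, 118, 184, 189, 189, 189, 189, 188, 188, 188, 187, 187, 187, 187, 187, 187, 186, 186, 185, 186, 186, 186, 185, 185, 185, 185, 186, 185, 179, 152, 68, 16, 18, 23, 20, 23, 23, 24, 31, 35, 31]
[141, 140, 140, 142, 121, 123, 118, 176, 188, 187, 187, 187, 186, 187, 186, 186, 187, 186, 186, 186, 186, 186, 186, 186, 186, 186, 186, 187, 187, 187, 186, 187, 187, 187, 187, 187, 186, 187, 181, 135, 141, 141, 141]
```

```bash
python3 - <<'E'
from h import *
go([.5477,-.3138,.040],-14.5)
E
```

```text
t 11.05 pos [ 0.5468 -0.3133  0.209 ] jawyaw -14.13 tilt [ 6.0e-04 -1.0e+00  1.4e-03] F [-0.4 -0.5 -0.1] q [-0.68  0.22  1.73  0.    1.19 -0.43]
  shift tool [1.00e-04 1.69e-01 7.00e-04] |d| 0.169 wy 0.0064
```

Call:
carry_out --pt "0 0.006 0 0.0 0.05 0.0007 -1" --pt "0 0 0 0 0.05 0 -1" --pt "0 0 0 0 0.045 0 -1" --pt "0 0 0 0 0.023 0 -1" --pt "0 0 0 0 0 0 -1" --pt "0 0 0 0 0 0 0.5" --pt "0 0 0 0 0 0 1" --pt "0 0 0 0 0 0 1" --pt "0 0 0 0 0 0 1" --pt "0 0 0 0 0 0 1" --squeeze 80

```text
time: 12.3
eef_pos: [0.548, -0.314, 0.041]
tcp_rot: [0.436, -0.556, 0.558, -0.436]
contact_force: [-1.4, 0.4, 5.0]
opening: 0.269
```

```bash
python3 - <<'E'
from h import *
go([.5477,-.3138,.17],-14.5)
print(get_state()["opening"])
E
```

```text
t 12.3 pos [ 0.548 -0.314  0.041] jawyaw -13.91 tilt [ 9.0e-04 -1.0e+00  1.7e-03] F [-1.4  0.4  5. ] q [-0.68  0.43  1.8  -0.    0.9  -0.44]
  shift tool [-0.00e+00 -1.29e-01 -1.00e-04] |d| 0.129 wy 0.0102
0.2691918408649454
```

Call:
carry_out --pt "0 0 0 0 -0.015 0 1" --pt "0 0 0 0 -0.035 0 1" --pt "0 0 0 0 -0.04 0 1" --pt "0 0 0 0 -0.04 0 1" --pt "0 0 0 0 0 0 1"

```text
time: 12.92
eef_pos: [0.5489, -0.3146, 0.1734]
tcp_rot: [0.435, -0.554, 0.56, -0.436]
contact_force: [-0.3, -0.1, -4.1]
opening: 0.269
```

```bash
python3 - <<'E'
from h import *
go([.5755,.034,.17],-5.6)
print(get_state()["opening"])
m=camera_model("wrist");cv2.imwrite("pics/w5.png",read_camera("wrist"));np.save("w5.npy",m["pose"])
E
```

```text
t 12.93 pos [ 0.5489 -0.3146  0.1734] jawyaw -13.92 tilt [ 0.0032 -1.      0.0069] F [-0.3 -0.1 -4.1] q [-0.68  0.26  1.75  0.    1.12 -0.44]
  shift tool [-0.3448  0.0019 -0.058 ] |d| 0.3496 wy -0.1451
0.269347025684459
```

View pics/w5.png

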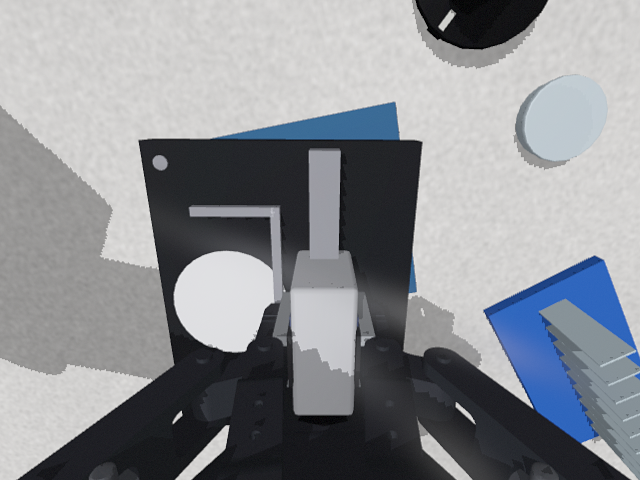

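The stage is held square in the jaws, with the plate's far edge from (139,141) to (422,142). Checking the grasp offset in the tool frame and the pin positions by a second view.

```bash
python3 - <<'E'
from h import *
s,T=tool();K=camera_model("wrist")["camera_matrix"];m=dict(camera_matrix=K,pose=np.load("w5.npy"))
P=onplane(m,[[139,140.5],[422,142]],T[2,3]-.023)
print("corners tool (exp -.075,.,-.076/.040):",np.round((P-T[:3,3])@T[:3,:3],4))
im=cv2.imread("pics/w3.png");m3=dict(camera_matrix=K,pose=np.load("w3.npy"));g=cv2.cvtColor(im,cv2.COLOR_BGR2GRAY)
for u,v,r in((30,220,10),(45,298,10),(98,319,9)):
    q=g[v-r:v+r,u-r:u+r]<(75 if u!=98 else 110);c=max(blobs(q,3),key=cv2.contourArea);ctr=np.array(cv2.minAreaRect(c)[0])+[u-r,v-r];print(ctr,onplane(m3,[ctr],.055 if u!=98 else .0585))
m2=dict(camera_matrix=K,pose=np.load("w2.npy"));im=cv2.imread("pics/w2.png");g=cv2.cvtColor(im,cv2.COLOR_BGR2GRAY)
q=g[160:185,315:340]<75;c=blobs(q,3)[0];ctr=np.array(cv2.minAreaRect(c)[0])+[315,160];print("w2 notch",ctr,onplane(m2,[ctr],.055))
E
```

```text
corners tool (exp -.075,.,-.076/.040): [[-0.0742  0.0228 -0.0743]
 [-0.0736  0.023   0.0422]]
[ 30.49230766 220.06153774] [[0.49563247 0.0412277  0.055     ]]
[ 45.  297.5] [[0.57616127 0.03328717 0.055     ]]
[ 97.43243217 316.59459496] [[0.59635004 0.08371689 0.0585    ]]
w2 notch [327.5 171.5] [[0.49613049 0.04117002 0.055     ]]
```

Call:
carry_out --pt "0 0 0 -0.0575 0 -0.0097 1" --pt "0 0 0 -0.0575 0 -0.0097 1" --pt "0 0 0 -0.0575 0 -0.0097 1" --pt "0 0 0 -0.0575 0 -0.0097 1" --pt "0 0 0 -0.0575 0 -0.0097 1" --pt "0 0 0 -0.0575 0 -0.0097 1" --pt "0 -0.145 0 0 0 0 1" --pt "0 0 0 0 0 0 1"

```text
time: 13.98
eef_pos: [0.5718, 0.0364, 0.1661]
tcp_rot: [-0.476, 0.525, -0.522, 0.473]
contact_force: [0.4, -0.3, -5.5]
opening: 0.265
```

```bash
python3 - <<'E'
from h import *
go([.5758,.0336,.105],-5.6)
print(get_state()["opening"])
E
```

```text
t 13.97 pos [0.5718 0.0364 0.1661] jawyaw -5.61 tilt [ 1.0e-04 -1.0e+00 -6.1e-03] F [ 0.4 -0.3 -5.5] q [-0.11  0.15  1.9  -0.    1.1  -0.02]
  shift tool [0.0024 0.0611 0.0047] |d| 0.0613 wy -0.0002
0.2649188712197625
```

Call:
carry_out --pt "0 0 0 0.0024 0.03 0.0047 1" --pt "0 0 0 0 0.028 0 1" --pt "0 0 0 0 0 0 1" --pt "0 0 0 0 0 0 1"

```text
time: 14.48
eef_pos: [0.5784, 0.032, 0.1117]
tcp_rot: [-0.474, 0.524, -0.524, 0.474]
contact_force: [1.3, 0.3, -4.1]
opening: 0.27
```

```bash
python3 - <<'E'
from h import *
go([.5758,.0336,.094],-5.6)
print(get_state()["wrist_torque"])
E
```

```text
t 14.47 pos [0.5784 0.032  0.1117] jawyaw -5.73 tilt [-0.e+00 -1.e+00 -1.e-04] F [ 1.3  0.3 -4.1] q [-0.12  0.23  1.92  0.    0.99 -0.02]
  shift tool [-0.0014  0.0177 -0.0027] |d| 0.018 wy -0.0023
[-0.06729202 -0.10661635 -0.03127787]
```

Call:
carry_out --pt "0 0 0 -0.0014 0.004 -0.0027 1" --pt "0 0 0 0 0.004 0 1" --pt "0 0 0 0 0.004 0 1" --pt "0 0 0 0 0.003 0 1" --pt "0 0 0 0 0 0 1" --pt "0 0 0 0 0 0 1"

```text
time: 15.22
eef_pos: [0.5758, 0.0343, 0.0967]
tcp_rot: [0.475, -0.524, 0.524, -0.475]
contact_force: [0.7, 0.7, -4.1]
opening: 0.27
```

```bash
python3 - <<'E'
from h import *
go([.5758,.0336,.094],-5.6)
print(get_state()["wrist_torque"])
E
```

```text
t 15.22 pos [0.5758 0.0343 0.0967] jawyaw -5.62 tilt [-0.e+00 -1.e+00  1.e-04] F [ 0.7  0.7 -4.1] q [-0.12  0.25  1.93  0.    0.97 -0.02]
  shift tool [0.0007 0.0027 0.    ] |d| 0.0028 wy -0.0003
[-0.02585271 -0.07495196  0.01519548]
```

No contact force with the underside below the pin tips, so the pins have entered the bores. I'll continue down gently.

Call:
carry_out --pt "0 0 0 0 0.001 0 1" --pt "0 0 0 0 0.001 0 1" --pt "0 0 0 0 0 0 1" --pt "0 0 0 0 0 0 1"

```text
time: 15.72
eef_pos: [0.5759, 0.0342, 0.095]
tcp_rot: [0.475, -0.524, 0.524, -0.475]
contact_force: [-1.3, -0.4, -2.2]
opening: 0.268
```

```bash
python3 - <<'E'
from h import *
go([.5758,.0336,.092],-5.6)
print(get_state()["wrist_torque"])
E
```

```text
t 15.72 pos [0.5759 0.0342 0.095 ] jawyaw -5.62 tilt [ 0.e+00 -1.e+00  3.e-04] F [-1.3 -0.4 -2.2] q [-0.12  0.25  1.93 -0.    0.96 -0.02]
  shift tool [ 0.0006  0.003  -0.    ] |d| 0.003 wy -0.0003
[-0.01355497  0.04669021 -0.01263848]
```

Call:
carry_out --pt "0 0 0 0 0.001 0 1" --pt "0 0 0 0 0.001 0 1" --pt "0 0 0 0 0.001 0 1" --pt "0 0 0 0 0 0 1" --pt "0 0 0 0 0 0 1"

```text
time: 16.35
eef_pos: [0.576, 0.0342, 0.0926]
tcp_rot: [0.475, -0.524, 0.524, -0.475]
contact_force: [-4.4, -0.1, 5.7]
opening: 0.267
```

```bash
python3 - <<'E'
from h import *
go([.5758,.0336,.092],-5.6)
print(get_state()["wrist_torque"])
E
```

```text
t 16.35 pos [0.576  0.0342 0.0926] jawyaw -5.61 tilt [ 1.e-04 -1.e+00  2.e-04] F [-4.4 -0.1  5.7] q [-0.12  0.25  1.93 -0.    0.96 -0.02]
  shift tool [ 0.0007  0.0006 -0.0001] |d| 0.0009 wy -0.0001
[-0.00812372  0.71472041 -0.06101058]
```

Call:
carry_out --pt "0 0 0 0 0 -0.001 1" --pt "0 0 0 0 0.0005 0 1" --pt "0 0 0 0 0.0005 0 1" --pt "0 0 0 0 0 0 1" --pt "0 0 0 0 0 0 1"

```text
time: 16.98
eef_pos: [0.5758, 0.0342, 0.0922]
tcp_rot: [0.474, -0.523, 0.525, -0.476]
contact_force: [-2.8, 0.7, 7.2]
opening: 0.269
```

```bash
python3 - <<'E'
from h import *
go([.5758,.0336,.092],-5.6)
print(get_state()["wrist_torque"])
E
```

```text
t 16.98 pos [0.5758 0.0342 0.0922] jawyaw -5.61 tilt [ 1.0e-04 -1.0e+00  2.6e-03] F [-2.8  0.7  7.2] q [-0.12  0.25  1.93 -0.    0.95 -0.02]
  shift tool [0.0006 0.0002 0.    ] |d| 0.0007 wy -0.0002
[ 0.01860986  0.57089556 -0.01859072]
```

Call:
carry_out --pt "-0.002 0 0 0 0.0005 -0.0005 1" --pt "0 0 0 0 0.0005 0 1" --pt "0 0 0 0 0.0005 0 1" --pt "0 0 0 0 0 0 1" --pt "0 0 0 0 0 0 1"

```text
time: 17.6
eef_pos: [0.5759, 0.0342, 0.092]
tcp_rot: [0.475, -0.523, 0.524, -0.475]
contact_force: [-4.2, 0.5, 10.6]
opening: 0.273
```

```bash
python3 - <<'E'
from h import *
go([.5758,.0336,.092],-5.6)
print(get_state()["wrist_torque"])
cv2.imwrite("pics/w6.png",read_camera("wrist"));im=read_camera("side");cv2.imwrite("pics/s6.png",cv2.resize(im[200:330,240:420],(720,520),interpolation=cv2.INTER_CUBIC))
E
```

```text
t 17.6 pos [0.5759 0.0342 0.092 ] jawyaw -5.61 tilt [ 1.0e-04 -1.0e+00  1.6e-03] F [-4.2  0.5 10.6] q [-0.12  0.25  1.93 -0.    0.96 -0.02]
  shift tool [ 0.0006 -0.     -0.0001] |d| 0.0006 wy -0.0002
[0.04456097 0.80920027 0.04499687]
```

View pics/s6.png

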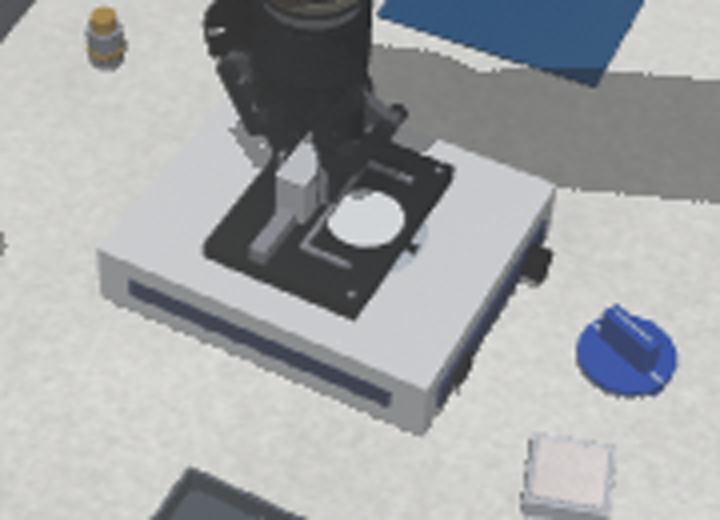

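The stage lies flat and square on the base, and no gap is visible at the plate edge. One more small push, then a slip check against the earlier in-hand picture.

Call:
carry_out --pt "0 0 0 0 0.0005 0 1" --pt "0 0 0 0 0 0 1" --pt "0 0 0 0 0 0 1" --pt "0 0 0 0 0 0 1" --pt "0 0 0 0 0 0 1"

```text
time: 18.32
eef_pos: [0.5759, 0.0342, 0.092]
tcp_rot: [0.475, -0.523, 0.524, -0.475]
contact_force: [-4.6, 0.8, 13.2]
opening: 0.27
```

```bash
python3 - <<'E'
from h import *
go([.5758,.0336,.092],-5.6);print(get_state()["opening"],np.abs(get_state()["dq"]).max())
cv2.imwrite("pics/w7.png",read_camera("wrist"))
for n in("w5","w6","w7"):
    g=cv2.cvtColor(cv2.imread(f"pics/{n}.png"),cv2.COLOR_BGR2GRAY)
    col=[int(np.argmax(g[100:200,u]<60))+100 for u in(180,220,260,380)];row=[(int(np.argmax(g[r,100:220]<60))+100,420-int(np.argmax(g[r,420:340:-1]<60))) for r in(180,200)]
    print(n,col,row)
    M=np.zeros(g.shape,np.uint8);M[285:345,170:275]=g[285:345,170:275]>200
E
```

```text
t 18.32 pos [0.5759 0.0342 0.092 ] jawyaw -5.61 tilt [ 2.0e-04 -1.0e+00  1.3e-03] F [-4.6  0.8 13.2] q [-0.12  0.25  1.93 -0.    0.96 -0.02]
  shift tool [ 0.0006 -0.     -0.0001] |d| 0.0006 wy -0.0002
0.27019894412318596 0.0015285389537426706
w5 [139, 139, 139, 140] [(145, 417), (148, 415)]
w6 [139, 140, 140, 141] [(145, 417), (148, 415)]
w7 [139, 140, 140, 141] [(145, 417), (148, 415)]
```

Height is unchanged at 92.0 mm while the force rose, so it's on a hard stop, and the plate hasn't slipped in the jaws. Handing in.

```bash
python3 -c "
from plant import *
print(sign_off())"
```

```text
the job is handed in; nothing more can be done
None
```

The job is handed in: the dust cap is in the parts tray and the stage is seated on the light base, still gripped and pressed home. Handing in gave no verdict, so this rests on my own checks.

- **Cap:** I turned it anticlockwise until it was about 5° past the release line. That is a few degrees short of the stop, but within the release range, so it lifted out freely. The picture taken just after release showed it upright in the middle of the tray, and I did not look at it again.
- **Stage:** It went over both pins with no sign of catching. At the end it was on a hard stop: the last push raised the force from 10.6 to 13.2 N, while the grip height stayed at 92.0 mm. That matches flush (55 mm base plus about 37 mm grip offset). The tool was tilted about 1.3 mrad and at rest, and the plate edges had moved at most 1 pixel in the jaws since pickup.
- **Small disagreements:** A side force of about 4.6 N remains, because the stage leans against its pins within their play. One in-hand measurement put the stage up to 2 mm from its expected place in the jaws, while the other measurement agreed to about 0.5 mm.
- **Not checked directly:** I inferred the pin fit and the contact travel from height and force, because both are hidden. I saw no bystander touched, but did not measure them at the end.

The arm finished at 18.3 s of the 51 s allowed.

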